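# Next blind spacer: index the table, feel for the hole, hold it hole-up

## Robot

A 6-joint arm with a two-finger parallel gripper is mounted at the origin on a cart in front of the work surface, level with it; the furniture and walls round the work are solid. World frame = base frame: x ahead of the robot, y to its left, z up, the work surface at z = 0. Lengths are in m, angles in rad, forces in N, time in s.
With the tool pointing down it reaches from about 0.275 to 0.875 m from the base axis. Payload 12.5 kg.
Tool frame: the origin (TCP) lies at the very end of the fingers, on their centre line; the grasp point (between the pads) lies 19 mm behind it; z points along the fingers, y is the line along which they close (so a half turn about z gives the same grasp; the last joint's range is limited). The gripper opens to 85 mm and grips with 20 to 120 N. Pads are 22 mm wide; open, the fingers measure 114 mm over their backs; the gripper's body (76 mm by 85 mm) begins 54 mm behind the grasp point. The pads swing forward as they close: fully open they stand 13 mm farther back than shut.
Start: joints at [-1.368, 0.351, 1.652, -0, 1.139, -0.085], TCP at [0.156, -0.527, 0.231] pointing down, gripper open.
Joint ranges: [-2.75, 2.75], [-0.79, 2.1], [0.01, 2.65], [-1.57, 4.71], [0.07, 3.14], [-2.87, 2.87]. Speed limits (rad/s): [2.22, 2.22, 2.79, 3.14, 3.14, 3.14].

## Interface

Orientations are given as a 3x3 rotation matrix whose columns are the frame's x, y, z axes.
In Python, from bench import manip gives the robot as it stands. Calls block until the motion is done:
- manip.move_ptp(position, orientation): joint-space move of the TCP to a pose.
- manip.move_l(position, attitude=None, max_speed=0.15): straight line of the TCP; attitude=None keeps the orientation; max_speed is the mean speed in m/s.
- manip.move_j(angles): joint-space move.
- manip.set_gripper(opening, effort=None): opening from 0.0 (shut) to 1.0 (fully open); effort is the grip in N (None keeps the last); returns when the fingers have stopped.
- manip.dwell(seconds).
- manip.inverse_kinematics(position, orientation): joint angles nearest the present ones, or None.
- manip.grab_frame(name): name is "scene" or "top"; returns (picture, depth): 384x512x3 uint8, red, green, blue; 384x512 float32, m along the optical axis (not along the pixel's ray), 0 where there is no reading.
- manip.get_calibration(name): a dict with "camera_matrix" (3x3 intrinsics, pixels), "k1" (the pictures are not rectified: a ray, as slopes to the right and down, at radius r is drawn at 1 + k1 r^2 times it, then the intrinsics apply), "R" (3x3) and "t" (3): a world point X has camera coordinates R X + t. Camera axes: x right, y down, z forward; pixel columns grow to the right and rows downward; lengths in m; the calibration is good to about 2 mm. A picture is of the moment at which its call begins. get_calibration takes no time and is no camera call.
A pose or a line that the arm cannot do raises manip.Unreachable and nothing moves.
- manip.sign_off(): hands the job in, once; it reports no verdict.
Trained networks look in the newest picture that a camera, given by its name, has taken for a name from the list of things; names that differ only in an ending like _2 or _b are one class to them, and where a whole thing is asked for, a point or a joint stands for the part that bears it (a point fixed in the world has none). Each returns a list of dicts, best first, with "confidence" (0 to 1); they miss things now and then, are a little off and sometimes report something else, mostly with a low value. They report only what shows in the picture. A call takes as long as a camera call.
- manip.look_for(camera, name): "at" ([x, y, z] in m, in world coordinates, good to about 4 mm: the middle of the surface that is visible of it).
Readings, each from a call of its own:
- manip.current_time(): time.
- manip.current_qpos(): joint angles.
- manip.current_joint_vel(): joint speeds.
- manip.current_joint_torque(): joint torques, N m.
- manip.current_ee_pos(): TCP position.
- manip.current_tcp_rot(): TCP orientation.
- manip.current_force(): force on the tool from outside, world axes, zero at the start.
- manip.current_ft_torque(): the same for the moment, N m.
- manip.current_grip_width(): opening from 0.0 (shut) to 1.0 (fully open).
Only numpy, scipy, OpenCV 4.12 (cv2) and the standard library are available. Lean on these libraries where they do the work, as an engineer would, in place of code of your own. Each camera call takes 0.05 s, during which the arm holds its last target. There are 200 camera calls.

## Task

Turn the index table one click clockwise so that the next spacer comes into its open window, and take that spacer out. Its two ends look alike but only one has the deep blind hole, so try an end on the upright feeler pin to feel which; then finish holding the spacer still in the gripper, deep hole upwards, at least 15 cm above the desk, turning it over if need be. Do not let go at the end, leave the other two spacers in their nests, and do not disturb the other things on the desk.

Things in the scene. Friction and masses are not known exactly. Their poses are not given: they have to be found in the camera images.
- index_table: fixed index table: dark round foot (184 mm across, 12 mm high) and grey drum hood (176 mm across, flat top at z = 76 mm) with one window, a sector of 110 degrees open at top and side; origin at the centre of the underside, z up, window facing its -x. Under the hood a turntable with four nests, a quarter turn apart; the one in the window is empty at the start, the others hold a spacer each
- turntable (a joint): angle of the turntable, rad, 0 at the start, growing clockwise seen from above; range -0.12 to 4.9. A spring detent holds it at each quarter turn (one click = 1.571): about 0.1 N m to leave one, and well past half-way it snaps on by itself. One click brings the nest from the table's -y side into the window
- knob (a point): on the turntable's axis 95 mm above the desk, inside the black bar-shaped knob that turns it; axes turn with the knob. The bar is 46 mm long (x), 14 mm thick (y), from z = 83 to 106 mm, on a round collar 44 mm across; the hood's top is 7 mm below the bar
- pick_nest (a point): middle of the floor of the nest place in the window, 19 mm above the desk and 56 mm from the axis, axes as index_table. The nest is square, 34 mm inside, sides along x and y, walls 10 mm high; a spacer in it stands 50 mm up from this point
- spacer_1: a square aluminium spacer, 32 x 32 x 50 mm, about 120 g; origin at its middle, z along its length (up in its nest), x and y square to its sides. Each end has a centred 14 mm bore, alike from outside: one is the blind hole, 30 mm deep, the other only 4 mm deep. The axes do not tell which end is which; it differs from spacer to spacer
- spacer_2: a square aluminium spacer, 32 x 32 x 50 mm, about 120 g; origin at its middle, z along its length (up in its nest), x and y square to its sides. Each end has a centred 14 mm bore, alike from outside: one is the blind hole, 30 mm deep, the other only 4 mm deep. The axes do not tell which end is which; it differs from spacer to spacer
- spacer_3: a square aluminium spacer, 32 x 32 x 50 mm, about 120 g; origin at its middle, z along its length (up in its nest), x and y square to its sides. Each end has a centred 14 mm bore, alike from outside: one is the blind hole, 30 mm deep, the other only 4 mm deep. The axes do not tell which end is which; it differs from spacer to spacer
- feeler: fixed feeler pin: upright steel pin 8 mm thick (13 mm at its root), 28 mm high, on a round dark foot 62 mm across, 10 mm high; origin at the centre of the underside, z up. A spacer put on it by its deep end goes down till its lower face is 10 mm above the desk; by the other end it stops on the tip, lower face 34 mm above the desk
- pin_tip (a point): tip of the feeler pin, 38 mm above the desk
- logic_board: the green circuit board (48 x 62 mm), a bystander; origin at the centre of its underside
- solder_reel: the small solder reel (39 mm), a bystander; origin at the centre of its underside
- magnet_dish: the round metal dish (83 mm), a bystander; origin at the centre of its underside
- kapton_roll: the amber tape roll (72 mm), a bystander; origin at the centre of its underside
- marker_black: the white marker with a black cap (143 mm), a bystander; origin at the centre of its underside
- marker_red: the white marker with a red cap (131 mm), a bystander; origin at the centre of its underside
- driver_blue: the blue screwdriver (144 mm), a bystander; origin at the centre of its underside

How it is judged:
By the outcome, as a careful person would: the job done as asked, in the order asked, and still so for the second after the job is handed in, while the arm keeps its last pose, push and grip.
It also fails if it takes over 72 s, if anything falls off the work surface, if the arm or the gripper's body presses on something with over 40 N, if the wrist force passes 120 N, or if a joint passes its speed limit or range.

## Working session

There is one attempt and no reset: what is moved stays moved. The work goes in short steps, each a Python script; the robot and the scene stay as the last script left them, time stands still between calls to the robot, and variables do not carry over. Pictures are saved under pics/ and viewed, on a budget of 10 in all, crops included, one or two more only if the job needs it, and the job is handed in when it is done.

```bash
mkdir -p pics; ls; python3 - <<'E'
from bench import manip
import cv2, numpy as np
for c in ("scene","top"):
    p,d=manip.grab_frame(c); cv2.imwrite(f"pics/{c}0.png",p[:,:,::-1]); np.save(f"pics/{c}0.npy",d)
    k=manip.get_calibration(c); print(c,k)
    for n in ["index_table","knob","spacer_1","feeler","logic_board","solder_reel","magnet_dish","kapton_roll","marker_black","marker_red","driver_blue"]:
        r=manip.look_for(c,n); print(n,[(np.round(x["at"],3).tolist(),round(x["confidence"],2)) for x in r[:4]])
print(manip.current_time())
E
```

```text
pics
scene {'camera_matrix': array([[412.7619457 ,   0.        , 259.08484833],
       [  0.        , 412.7619457 , 190.3914016 ],
       [  0.        ,   0.        ,   1.        ]]), 'k1': -0.10406424004778435, 'R': array([[-0.86795344, -0.49639628, -0.01573406],
       [-0.23427542,  0.43715604, -0.86833727],
       [ 0.43791763, -0.74999022, -0.49572454]]), 't': array([0.54020997, 0.10090471, 1.25025927])}
index_table [([0.492, 0.416, 0.059], 0.8)]
knob [([0.475, 0.383, 0.018], 0.84)]
spacer_1 [([0.502, 0.343, 0.04], 0.61)]
feeler [([0.527, 0.092, 0.01], 0.51)]
logic_board [([0.418, -0.186, 0.0], 0.4), ([0.588, 0.531, 0.02], 0.25)]
solder_reel [([0.425, -0.094, 0.03], 0.51)]
magnet_dish [([0.613, 0.166, 0.008], 0.65)]
kapton_roll [([0.589, 0.528, 0.017], 0.82)]
marker_black [([0.43, 0.611, 0.004], 0.65)]
marker_red [([0.407, 0.613, 0.008], 0.57)]
driver_blue []
top {'camera_matrix': array([[417.48964681,   0.        , 256.98849296],
       [  0.        , 417.48964681, 185.57997633],
       [  0.        ,   0.        ,   1.        ]]), 'k1': -0.04996146969122293, 'R': array([[ 0.01172752, -0.99987101,  0.0109737 ],
       [-0.99798826, -0.01238784, -0.06217702],
       [ 0.06230494, -0.01022244, -0.99800481]]), 't': array([0.18623287, 0.50213487, 1.39573195])}
index_table [([0.5, 0.376, 0.079], 0.57)]
knob [([0.459, 0.374, 0.019], 0.64), ([0.614, 0.179, 0.009], 0.25)]
spacer_1 [([0.462, 0.374, 0.017], 0.15)]
feeler [([0.535, 0.09, 0.011], 0.78)]
logic_board [([0.417, -0.188, 0.0], 0.76), ([0.504, 0.379, 0.079], 0.22)]
solder_reel [([0.427, -0.105, 0.042], 0.52)]
magnet_dish [([0.613, 0.177, 0.006], 0.76), ([0.503, 0.379, 0.076], 0.54), ([0.428, 0.599, 0.011], 0.54)]
kapton_roll [([0.589, 0.522, 0.017], 0.66)]
marker_black [([0.429, 0.598, 0.009], 0.5)]
marker_red [([0.41, 0.608, 0.012], 0.59), ([0.465, 0.374, 0.021], 0.47)]
driver_blue []
1.2
```

View pics/scene0.png

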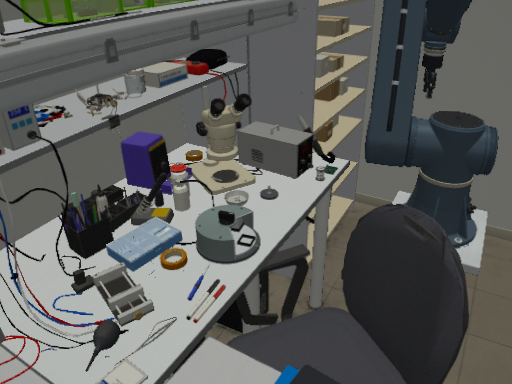

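View pics/top0.png

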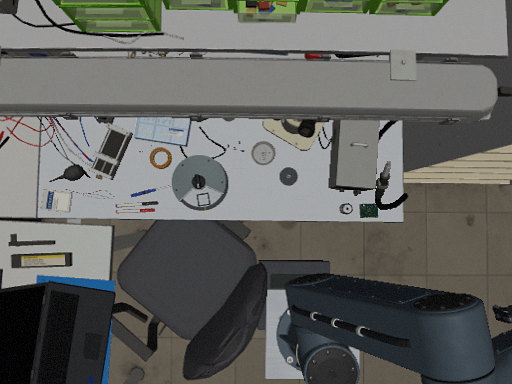

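The arm is parked at right, and the table sits at about (199,182) in the top picture with its window facing down the picture, towards the robot. The feeler is at (289,176) and the dish at (263,153). Next I fit the table precisely from depth.

```bash
cat > h.py <<'E'
import numpy as np, cv2
from bench import manip
def cloud(name,d):
    k=manip.get_calibration(name); h,w=d.shape
    u,v=np.meshgrid(np.arange(w),np.arange(h))
    p=np.stack([u,v],-1).reshape(-1,1,2).astype(float)
    n=cv2.undistortPoints(p,k["camera_matrix"],np.array([k["k1"],0,0,0,0])).reshape(h,w,2)
    c=np.concatenate([n,np.ones((h,w,1))],-1)*d[...,None]
    X=(c-k["t"])@k["R"]; X[d<=0]=np.nan
    return X
E
python3 - <<'E'
from h import *
from scipy.optimize import least_squares
for cam in ("top","scene"):
    d=np.load(f"pics/{cam}0.npy"); X=cloud(cam,d); p=X.reshape(-1,3)
    near=np.hypot(p[:,0]-.5,p[:,1]-.378)<.13
    hd=p[near&(abs(p[:,2]-.077)<.006)]
    print(cam,"hood",len(hd),hd.mean(0),hd.min(0),hd.max(0))
    ft=p[near&(abs(p[:,2]-.013)<.006)]
    kb=p[near&(p[:,2]>.098)&(p[:,2]<.115)]
    print("knob",len(kb),kb.mean(0),np.median(kb[:,2]))
    if len(kb)>5:
        w,v=np.linalg.eigh(np.cov(kb[:,:2].T)); print("bar ang",np.degrees(np.arctan2(v[1,1],v[0,1])),np.sqrt(w))
    # circle fit on outer hood edge
    c=np.array([.5,.378])
    for i in range(5):
        a=np.degrees(np.arctan2(hd[:,1]-c[1],hd[:,0]-c[0])); r=np.hypot(*(hd[:,:2]-c).T)
        e=np.array([hd[(a>=b)&(a<b+8)][np.argmax(r[(a>=b)&(a<b+8)])][:2] for b in range(-180,180,8) if ((a>=b)&(a<b+8)).sum()>3 and r[(a>=b)&(a<b+8)].max()>.07])
        c=least_squares(lambda c:np.hypot(*(e-c).T)-.0865,c,loss="soft_l1",f_scale=.002).x
    m=(r>.055)&(r<.085); print("centre",c,"occupied angle bins(5deg)",{b:int(((a[m]>=b)&(a[m]<b+5)).sum()) for b in range(-180,180,5)})
    f=p[(np.hypot(p[:,0]-.533,p[:,1]-.09)<.06)&(p[:,2]>.006)&(p[:,2]<.06)]
    g=f[f[:,2]<.014]; print("feeler foot",(g.min(0)+g.max(0))/2,np.ptp(g,0),"pin",f[f[:,2]>.02].round(3)[:12].tolist())
# obstacles: max height map in work area
d=np.load("pics/top0.npy");X=cloud("top",d).reshape(-1,3);Xs=cloud("scene",np.load("pics/scene0.npy")).reshape(-1,3)
A=np.vstack([X,Xs]);A=A[~np.isnan(A[:,0])]
for x in np.arange(.15,.85,.05):
    row=[]
    for y in np.arange(.7,-.45,-.05):
        q=A[(abs(A[:,0]-x)<.025)&(abs(A[:,1]-y)<.025),2]; row.append(f"{100*q.max():4.0f}" if len(q) else "   .")
    print(f"{x:.2f}"," ".join(row))
im=cv2.imread("pics/top0.png")
cv2.imwrite("pics/crop0.png",cv2.resize(im[125:235,140:310],None,fx=4.5,fy=4.5,interpolation=cv2.INTER_CUBIC))
E
```

```text
top hood 1505 [0.52763117 0.38618511 0.07629902] [0.44637036 0.29603889 0.07102013] [0.59356883 0.4688225  0.08291343]
knob 65 [0.50639749 0.38091023 0.10486199] 0.10475987765401723
bar ang -169.7662321275759 [0.00398925 0.01338986]
centre [0.5079414 0.3824041] occupied angle bins(5deg) {-180: 0, -175: 0, -170: 0, -165: 0, -160: 0, -155: 0, -150: 0, -145: 0, -140: 0, -135: 0, -130: 0, -125: 0, -120: 4, -115: 17, -110: 18, -105: 15, -100: 17, -95: 17, -90: 17, -85: 16, -80: 18, -75: 16, -70: 16, -65: 16, -60: 18, -55: 18, -50: 17, -45: 14, -40: 19, -35: 16, -30: 17, -25: 15, -20: 15, -15: 16, -10: 16, -5: 17, 0: 16, 5: 15, 10: 17, 15: 14, 20: 17, 25: 17, 30: 17, 35: 16, 40: 18, 45: 15, 50: 17, 55: 16, 60: 16, 65: 17, 70: 18, 75: 14, 80: 17, 85: 14, 90: 21, 95: 15, 100: 17, 105: 15, 110: 19, 115: 17, 120: 15, 125: 15, 130: 19, 135: 11, 140: 0, 145: 0, 150: 0, 155: 0, 160: 0, 165: 0, 170: 0, 175: 0}
feeler foot [0.53263108 0.09041597 0.00999769] [0.11249006 0.08910787 0.00789221] pin [[0.536, 0.092, 0.024], [0.535, 0.09, 0.037], [0.536, 0.086, 0.032], [0.533, 0.092, 0.022], [0.531, 0.09
[... 2278 characters left out ...]
    3    3    9   11    8    8    1    2    2    4    2    1   15   15   15   20    1   59   59   57
0.60   61   61   61   61   61   61   61   61   61   61   61   61   61   61   61   61   61   61   61   61   59   59   57
0.65   61   61   61   61   61   61   61   61   61   61   61   61   61   61   61   61   61   61   61   61   61   59    .
0.70   61   61   61   61   61   61   61   61   61   61   61   61   61   61   61   62   62   61   61   61   61   59    .
0.75   61   61   62   74   74   74   74   62   61   61   61   61   61   61   61   62   62   61   61   62   62   59    .
0.80   67   66   64   72   61   41   72   66   66   67   67   67   67   66   67   67   68   68   61   62   61   60    .
```

View pics/crop0.png

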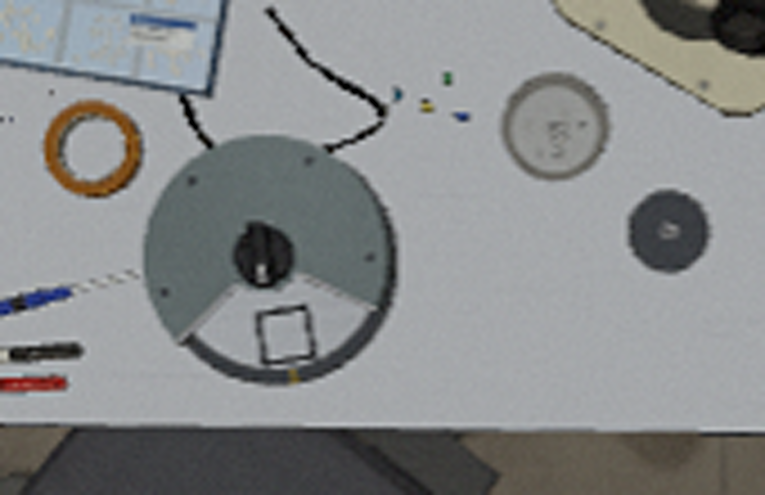

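Fit: table centre is about (0.507, 0.383) with yaw about 10.2°, the nest about (0.452, 0.373), and the pin about (0.532, 0.090). My plan is to grip the spacer with the tool tilted, so it can be turned over without a regrasp. I'll check IK for that first.

```bash
cat >> h.py <<'E'
C=np.array([.507,.3832]); YAW=np.radians(10.2); PIN=np.array([.532,.0903])
NEST=C+.056*np.array([-np.cos(YAW),-np.sin(YAW)])
def rot(head,alpha,s=1):
    """tool z: heading (rad), alpha below horizontal; s = sign of y"""
    z=np.array([np.cos(head)*np.cos(alpha),np.sin(head)*np.cos(alpha),-np.sin(alpha)])
    y=s*np.array([-np.sin(head),np.cos(head),0]); return np.c_[np.cross(y,z),y,z]
def down(ang,s=1):  # tool down, y axis at angle ang
    y=s*np.array([np.cos(ang),np.sin(ang),0]); z=np.array([0,0,-1.]); return np.c_[np.cross(y,z),y,z]
def tcp(g,R): return np.asarray(g)+.019*R[:,2]   # grasp point -> TCP
E
python3 - <<'E'
from h import *
ik=manip.inverse_kinematics
f=lambda q: None if q is None else np.round(q,2).tolist()
for s in (1,-1):
    for a in (0,-np.pi/4,-np.pi/2): print("knob",s,round(a,2),f(ik([*C,.087],down(YAW+np.pi/2+a,s))))
for al in (30,40,50):
  for s in (1,-1):
    a=np.radians(al)
    print(al,s,"pick",f(ik(tcp([*NEST,.05],rot(YAW,a,s)),rot(YAW,a,s))))
    for h in (0,30): print("  feel",h,f(ik(tcp([*PIN,.041],rot(np.radians(h),a,s)),rot(np.radians(h),a,s))))
    for h in (-30,0,30,60):
      for g in ([.45,.15,.3],[.5,.2,.4]):
        R=rot(np.radians(h),-a,-s); print("  final",h,g,f(ik(tcp(g,R),R)))
E
```

```text
knob 1 0 [0.57, 0.67, 1.53, -0.0, 0.95, -1.17]
knob 1 -0.79 [0.57, 0.67, 1.53, -0.0, 0.95, -0.39]
knob 1 -1.57 [0.57, 0.67, 1.53, -0.0, 0.95, 0.4]
knob -1 0 [0.57, 0.67, 1.53, -0.0, 0.95, 1.97]
knob -1 -0.79 [0.57, 0.67, 1.53, -0.0, 0.95, 2.75]
knob -1 -1.57 [0.57, 0.67, 1.53, -0.0, 0.95, -2.75]
30 1 pick [0.83, 0.77, 2.11, 3.92, 0.85, 1.37]
  feel 0 [0.14, 0.79, 2.3, 3.28, 0.99, 1.56]
  feel 30 [-0.18, 0.78, 2.26, 2.4, 0.98, 1.64]
  final -30 [0.45, 0.15, 0.3] [0.64, 0.75, 2.22, 4.23, 2.02, -1.75]
  final -30 [0.5, 0.2, 0.4] [0.66, 0.54, 2.07, 4.13, 1.84, -2.08]
  final 0 [0.45, 0.15, 0.3] [0.4, 0.76, 2.42, 3.55, 2.13, -1.55]
  final 0 [0.5, 0.2, 0.4] [0.48, 0.46, 2.29, 3.55, 1.73, -1.75]
  final 30 [0.45, 0.15, 0.3] [-0.01, 0.76, 2.45, 2.58, 2.16, -1.61]
  final 30 [0.5, 0.2, 0.4] [0.15, 0.44, 2.34, 2.81, 1.75, -1.44]
  final 60 [0.45, 0.15, 0.3] [-0.23, 0.75, 2.28, 1.92, 2.06, -1.44]
  final 60 [0.5, 0.2, 0.4] [-0.08, 0.5, 2.18, 2.19, 1.86, -1.14]
30 -1 pick [0.83, 0.77, 2.11, 3.92, 0.85, -1.77]
  feel 0 [0.14, 0.79, 2.3, 3.28, 0.99, -1.58]
  feel 30 [-0.18, 0.78, 2.26, 2.4, 0.98,
[... 2472 characters left out ...]
2, 0.4] [0.04, 0.69, 2.1, 2.4, 2.21, -1.19]
50 -1 pick [0.76, 0.65, 2.03, 4.34, 0.39, -2.28]
  feel 0 [0.12, 0.61, 2.2, 3.34, 0.38, -1.67]
  feel 30 [-0.09, 0.62, 2.18, 2.14, 0.45, -1.11]
  final -30 [0.45, 0.15, 0.3] [0.51, 0.93, 2.13, 4.1, 2.4, 1.47]
  final -30 [0.5, 0.2, 0.4] [0.55, 0.71, 2.02, 3.91, 2.19, 1.12]
  final 0 [0.45, 0.15, 0.3] [0.33, 0.94, 2.27, 3.5, 2.5, 1.61]
  final 0 [0.5, 0.2, 0.4] [0.41, 0.67, 2.17, 3.46, 2.16, 1.43]
  final 30 [0.45, 0.15, 0.3] [0.08, 0.94, 2.28, 2.65, 2.52, 1.51]
  final 30 [0.5, 0.2, 0.4] [0.2, 0.66, 2.2, 2.89, 2.18, 1.68]
  final 60 [0.45, 0.15, 0.3] [-0.09, 0.93, 2.17, 2.05, 2.42, 1.63]
  final 60 [0.5, 0.2, 0.4] [0.04, 0.69, 2.1, 2.4, 2.21, 1.95]
```

```bash
python3 - <<'E'
from h import *
p=manip.current_ee_pos(); R=np.array(manip.current_tcp_rot())
R0=down(YAW+np.pi/2)
manip.move_ptp([p[0],p[1],.31],R)
manip.move_ptp([.40,.0,.31],R0)
manip.set_gripper(.6,50)
manip.move_ptp([*C,.16],R0)
manip.move_l([*C,.0885],max_speed=.06)
manip.set_gripper(0,50)
print("grip",manip.current_grip_width(),manip.current_force(),manip.current_ft_torque())
q=np.array(manip.current_qpos()); 
for k in range(1,4):
    q2=q.copy(); q2[5]+=k*np.pi/6; manip.move_j(q2); print(k,manip.current_force(),manip.current_ft_torque())
manip.set_gripper(.6,50)
manip.move_l([*C,.16],max_speed=.12)
Rt=rot(YAW,np.radians(40))
g=np.array([*NEST,.05])
manip.move_ptp([.33,.30,.30],R0)
p,d=manip.grab_frame("top"); cv2.imwrite("pics/top1.png",p[:,:,::-1]); np.save("pics/top1.npy",d)
for n in ("spacer_1","knob"): print([(np.round(x["at"],3).tolist(),round(x["confidence"],2)) for x in manip.look_for("top",n)])
p2,d2=manip.grab_frame("scene"); np.save("pics/scene1.npy",d2)
cv2.imwrite("pics/both1.png",np.hstack([cv2.resize(p[130:230,140:240],(400,400),interpolation=2),cv2.resize(p2[180:280,170:270],(400,400),interpolation=2)])[:,:,::-1])
for cam,dd in (("top",d),("scene",d2)):
    X=cloud(cam,dd).reshape(-1,3); m=(np.hypot(*(X[:,:2]-NEST).T)<.03)&(abs(X[:,2]-.069)<.005); 
    # keep inside window only
    print(cam,m.sum(),X[m].mean(0) if m.any() else 0, "minmax",(X[m].min(0)+X[m].max(0))/2 if m.any() else 0)
print(NEST,manip.current_time())
E
```

```text
grip 0.14950811212680223 [-1.92537466  6.08697179  1.42776545] [ 0.8563396   0.27247979 -0.03329445]
1 [-0.21267019 -5.71319597  1.42726029] [-1.12864078  0.21927115 -0.08375259]
2 [-3.50171148 -9.70534962  4.58258429] [-1.62094265  0.65151619 -0.14176828]
3 [ -7.13388779 -10.8409783    8.08175483] [-1.82588462  1.25552552 -0.04079998]
[([0.447, 0.372, 0.07], 0.59)]
[([0.47, 0.376, 0.02], 0.71)]
top 87 [0.45145269 0.37076475 0.0683822 ] minmax [0.45068376 0.37036201 0.06877373]
scene 94 [0.44811354 0.37617175 0.06753631] minmax [0.45463444 0.37392405 0.06881557]
[0.45188505 0.37328325] 11.9
```

View pics/both1.png

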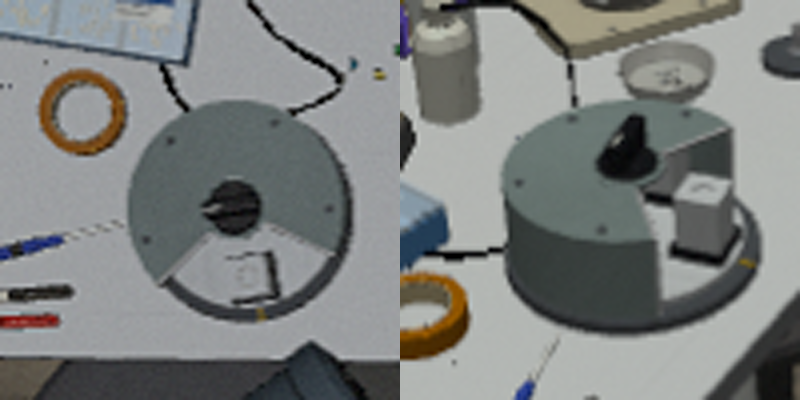

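One click done: the knob bar has turned 90° and a spacer stands in the window. Now I'll pick it with the tilted grasp.

```bash
python3 - <<'E'
from h import *
R=rot(YAW,np.radians(40)); G=tcp([*NEST,.05],R)
manip.set_gripper(.7)
manip.move_ptp(G-.12*R[:,2],R)
print("t",manip.current_time(),manip.current_qpos())
manip.move_l(G,max_speed=.08); print("at",manip.current_force())
manip.set_gripper(0,80); manip.dwell(.2)
print("grip",manip.current_grip_width(),manip.current_force(),"tcp",manip.current_ee_pos()-G)
manip.move_l(G+[0,0,.1],max_speed=.1)
print("lift",manip.current_grip_width(),manip.current_force())
T=tcp([*PIN,.05],R)
manip.move_l(T+[0,0,.08],max_speed=.2); manip.dwell(.2)
print(manip.current_force(),manip.current_time(),manip.current_ee_pos()-T)
p,d=manip.grab_frame("top"); p2,d2=manip.grab_frame("scene"); np.save("pics/top2.npy",d); np.save("pics/scene2.npy",d2)
cv2.imwrite("pics/both2.png",np.hstack([cv2.resize(p[130:230,200:340],(400,286),interpolation=2),cv2.resize(p2[120:220,200:340],(400,286),interpolation=2)])[:,:,::-1])
for c in ("top","scene"): print([(np.round(x["at"],3).tolist(),round(x["confidence"],2)) for x in manip.look_for(c,"spacer_1")])
for cam,dd in (("top",d),("scene",d2)):
    X=cloud(cam,dd).reshape(-1,3); m=(np.hypot(*(X[:,:2]-PIN).T)<.03)&(abs(X[:,2]-.149)<.004)
    print(cam,m.sum(),X[m].mean(0), (X[m].min(0)+X[m].max(0))/2,np.ptp(X[m],0))
E
```

```text
t 15.7417 [0.94603594 0.45060087 2.24211978 4.32377333 0.61268325 1.01912776]
at [ 0.13973536  0.22466874 -0.32541308]
grip 0.366187993706406 [-4.65371097  0.11505782  5.85450468] tcp [-9.01193418e-05  1.34657400e-04  2.91173299e-04]
lift 0.36559778214968564 [-0.83161039 -0.33128891 -1.43500198]
[ 0.88898922 -0.96093261 -1.22809729] 20.925 [-0.00013122  0.00048792  0.0800296 ]
[]
[([0.488, 0.415, 0.057], 0.6)]
top 106 [0.53173575 0.09046387 0.14832106] [0.53312959 0.0865909  0.14888483] [0.03443793 0.04927416 0.00776066]
scene 38 [0.53330299 0.09155467 0.14781668] [0.5327204  0.09010937 0.14872367] [0.0308917  0.05043553 0.00735416]
```

View pics/both2.png

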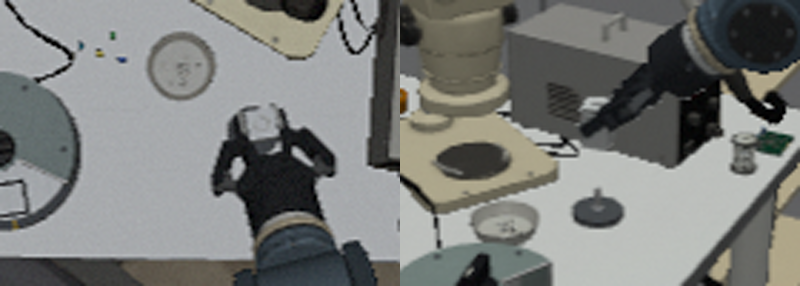

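The spacer is gripped upright over the pin, and its depth centroid matches the pin to about 1 mm. Now I'll lower it slowly while watching the force.

```bash
cat >> h.py <<'E'
def feel(T):  # T: TCP pose with lower face at z=.019 ; returns log
    manip.move_l(T+[0,0,.025],max_speed=.1); manip.dwell(.2); f0=np.array(manip.current_force()); log=[]
    for b in np.arange(.042,.0115,-.002):
        manip.move_l(T+[0,0,b-.019],max_speed=.03); f=np.array(manip.current_force())-f0
        log.append((round(float(b),4),np.round(f,1).tolist()))
        if np.linalg.norm(f)>10: break
    return log
E
python3 - <<'E'
from h import *
R=rot(YAW,np.radians(40)); T=tcp([*PIN,.05],R)
for l in feel(T): print(*l)
print(manip.current_ee_pos()-T,manip.current_grip_width(),manip.current_time())
E
```

```text
0.042 [-1.5, -0.6, -0.5]
0.04 [-0.9, -0.5, -1.1]
0.038 [-1.4, -0.8, 0.2]
0.036 [-1.3, -1.3, -0.3]
0.034 [-1.5, -0.6, 0.1]
0.032 [0.1, -1.2, -0.2]
0.03 [0.8, -1.5, 0.2]
0.028 [-0.2, -1.6, -1.1]
0.026 [1.1, -1.5, -1.7]
0.024 [0.5, -1.6, -0.3]
0.022 [1.1, -2.3, -0.5]
0.02 [1.5, -1.8, 0.1]
0.018 [1.3, -2.1, -0.8]
0.016 [1.5, -1.1, -0.7]
0.014 [2.1, -2.7, -2.3]
0.012 [0.1, -2.0, 4.4]
[ 1.50263983e-04  5.95949635e-05 -6.81113277e-03] 0.36142274768229565 26.025
```

The spacer went all the way down (lower face to about 12 mm, no stop at 34 mm), so the deep hole is at the lower end and it has to be turned over.

```bash
python3 - <<'E'
from h import *
a=np.radians(40); R=rot(YAW,a); T=tcp([*PIN,.05],R)
manip.move_l(T+[0,0,.09],max_speed=.1)
print("lifted",manip.current_force(),manip.current_grip_width())
manip.move_ptp(tcp([.45,.16,.33],R),R)
print(manip.current_qpos())
R2=rot(YAW,-a,-1); q=manip.inverse_kinematics(tcp([.45,.16,.40],R2),R2); print(q)
manip.move_ptp(tcp([.45,.16,.40],R2),R2); manip.dwell(1)
print(manip.current_qpos(),manip.current_force(),manip.current_grip_width(),manip.current_ee_pos(),manip.current_time())
print("spacer axis now",np.array(manip.current_tcp_rot())@R.T@[0,0,1])
p,d=manip.grab_frame("top"); p2,d2=manip.grab_frame("scene")
cv2.imwrite("pics/both3.png",np.hstack([cv2.resize(p[110:250,140:340],(400,280),interpolation=2),cv2.resize(p2[60:270,150:450],(400,280),interpolation=2)])[:,:,::-1])
for cam,dd in (("top",d),("scene",d2)):
    X=cloud(cam,dd).reshape(-1,3); m=(np.hypot(*(X[:,:2]-[.45,.16]).T)<.03)&(abs(X[:,2]-.40)<.05)
    print(cam,m.sum(),np.percentile(X[m][:,2],[5,50,95]) if m.any() else 0)
for n in ["feeler","logic_board","solder_reel","magnet_dish","kapton_roll","marker_black","marker_red"]:
    for c in ("top","scene"): print(n,c,[(np.round(x["at"],3).tolist(),round(x["confidence"],2)) for x in manip.look_for(c,n)[:1]])
E
```

```text
lifted [-0.49499141 -0.13496238 -1.77144511] 0.36615030396582343
[ 0.2870856  -0.14394362  2.23530452 -0.43499495  0.19939533 -1.0721967 ]
[ 0.28720235  0.52880704  2.4203104   3.23720062  2.07745037 -1.5946365 ]
[ 0.28719081  0.52880107  2.42032501  3.23721535  2.07741423 -1.59462604] [-0.36306276  0.58990129 -1.83902447] 0.3632499120066227 [0.46432873 0.16256868 0.41220492] 33.9917
spacer axis now [-4.59709763e-05  1.19967802e-06 -9.99999999e-01]
top 345 [0.39484935 0.4178208  0.43344152]
scene 280 [0.38494974 0.4117919  0.43021439]
feeler top []
feeler scene [([0.524, 0.094, 0.006], 0.66)]
logic_board top [([0.417, -0.187, 0.001], 0.68)]
logic_board scene [([0.407, 0.616, 0.006], 0.32)]
solder_reel top [([0.446, 0.159, 0.436], 0.29)]
solder_reel scene []
magnet_dish top [([0.615, 0.177, 0.004], 0.95)]
magnet_dish scene [([0.615, 0.168, 0.009], 0.79)]
kapton_roll top [([0.591, 0.52, 0.016], 0.6)]
kapton_roll scene [([0.586, 0.532, 0.016], 0.71)]
marker_black top []
marker_black scene [([0.431, 0.611, 0.006], 0.73)]
marker_red top []
marker_red scene [([0.404, 0.615, 0.007], 0.52)]
```

View pics/both3.png

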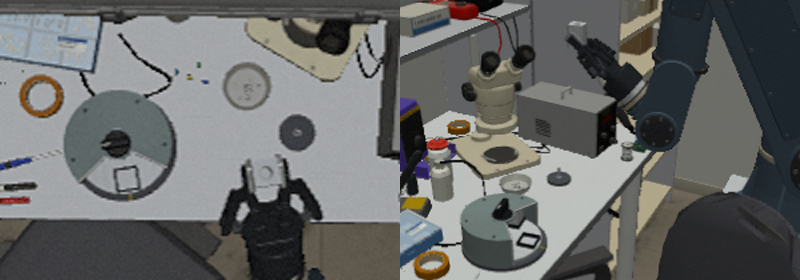

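```bash
python3 - <<'E'
from bench import manip
import numpy as np
print(np.abs(manip.current_joint_vel()).max(),manip.current_grip_width(),manip.current_time()); manip.sign_off()
E
```

```text
0.0010316691414819863 0.36997120290063373 34.7917
the job is handed in; nothing more can be done
```

The job is done and handed in at 34.8 s of the 72 s allowed. The spacer is held still, deep hole up, at about 0.40 m above the desk.

- **Index table:** I turned the knob one click clockwise. The picture afterwards showed the bar a quarter turn round and a spacer standing in the window.
- **Feeling the ends:** I took that spacer out with a tilted grip and lowered it onto the feeler pin. It went down to about 12 mm with no stop at 34 mm, so the lower end was the deep one.
- **Turning over:** I lifted it and turned it over in the gripper. The arm's pose gives it as exactly inverted. The camera puts its upper face at 0.433 m against 0.431 m expected, so it did not slip.

**Last checks:** the arm was at rest, the grip width was unchanged and the pick nest was empty.
- **Other things on the desk:** the feeler, circuit board, dish, tape roll and both markers were found where they started, to within detector noise. The feeler read 9 mm off in the one camera that saw it, but it is fixed.
- **Not confirmed:** the networks did not find the solder reel again; its only hit was a low-confidence match on the held spacer, though it shows in the final picture where it was. They never found the screwdriver at all, and it shows in the pictures, unmoved. The other two spacers are under the hood and could not be seen.

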